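# Load a jar mill up its ramp and shut the keeper

## Task

Load the jar mill: push the steel jar up the ramp with the fingertips, staying behind it so that it never runs away up or down the ramp, until it drops between the two black rollers at the back stop. Then push the red keeper bar round until it stands fully across the ramp behind the jar, and leave both so. Lift and grip nothing, and leave the bottle, beaker, weight and case where they stand.

Things in the scene. Friction and masses are not known exactly. Their poses are not given: they have to be found in the camera images.
- mill: The jar mill, fixed to the bench, placed and turned anew each time. Origin on the bench under its ramp's foot line, mid-width; x = level, uphill; y across; z up. In its frame, mm: level landing 10 high, x -135 to 0, with a lip 20 high at its outer end; aluminium ramp 118 wide rising 8 degrees from x 0 to 150, 31 high there. Blue side guides at y +-59 to +-67 stand 12 above landing and ramp.
- roller (a point): Middle of the top of the first black roller (mill x 155, z 31 mm), level with the ramp's end; axes as the mill's. Two fixed rubber rollers, radius 9 mm, axes along y at mill x 155 and 195, z 22. Blue cheeks 60 mm high stand beside them at y +-59 to +-67, x 140 to 255.
- stop (a point): Middle of the top edge of the black back stop's face (mill x 220, z 95 mm); axes as the mill's. Behind it the white drive housing reaches to mill x 308, y +-75, 105 mm high.
- slope (a point): Point on the ramp's foot line, on the centre line, on the ramp's surface (10 mm above the bench). Its x axis runs up the ramp (8 degrees above level), y across, z square to the ramp's surface. The jar's centre is 43 mm above the ramp on this z while it rolls there.
- seat (a point): Where the jar's centre lies when it is loaded (mill frame x 175, y 0, z 70 mm), resting on both rollers, 2 mm short of the back stop; axes as the mill's. The jar drops 4 mm into it after passing over the top of the first roller (mill x 155).
- jar: Steel milling jar with a blue lid band, a cylinder 86 mm in diameter, 110 mm long, about 0.6 kg (0.4 to 0.8), lying across the landing at the start, its centre at mill x -80 to -30 mm. Origin at its centre; its own y is the cylinder's axis (parallel to the mill's y), x and z turn as it rolls. It rolls back down when let go; pushed, it may slide instead of roll. Too thick to grip.
- keeper (a joint): Angle of the keeper about its upright hinge: 0 = points downhill and 20 degrees outward (away from the ramp); grows as the bar swings over the ramp; 1.92 rad = end stop, straight across the ramp, just downhill of the loaded jar. Starts between 0 and 0.5. Slight friction (0.05 N m); it stays where it is left.
- keeper_hinge (a point): On the keeper's hinge axis at the middle of the bar's height (mill x 121, y -85, z 72 mm). Its x axis points along the bar, z up; its +y side is the side to push on (outer side, downhill side when shut).
- keeper_push (a point): Point on the bar's pushing face 85 mm from the hinge axis and 7 mm to +y of it, at mid-height; axes as keeper_hinge. The red bar reaches from 5 to 120 mm from the hinge axis, is 10 mm thick and spans 62 to 82 mm above the bench; a black rubber pad, 4 mm thick and 14 mm high, lines its other side, the one that faces the jar when shut. Only the red side is to be pushed.
- bottle: White bottle with red cap, 56 mm across, 150 mm high, loose; origin at the centre of its underside.
- beaker: Glass beaker, 64 mm across, 75 mm high, loose; origin at the centre of its underside.
- weight: Brass balance weight with a knob, 38 mm across, 48 mm high, loose; origin at the centre of its underside.
- case: Black weights case, 110 x 60 x 30 mm, loose; origin at the centre of its underside.

How it is judged:
By the outcome, as a careful person would: the job done as asked, in the order asked, and still so for the second after the job is handed in, with the robot touching nothing.
It also fails if it takes over 58 s, if anything falls off the work surface, if the arm or the gripper's body presses on something with over 40 N, if the wrist force passes 120 N, or if a joint passes its speed limit or range.

## Robot

A 6-joint arm with a two-finger parallel gripper is mounted at the origin on the work surface. World frame = base frame: x ahead of the robot, y to its left, z up, the work surface at z = 0. Lengths are in m, angles in rad, forces in N, time in s.
With the tool pointing down it reaches from about 0.35 to 0.975 m from the base axis. Payload 4.9 kg.
Tool frame: the origin (TCP) lies on the centre line of the jaws, within the pads' length; the fingertips stand 14 mm ahead of it and the grasp point (between the pads) lies 5 mm behind it (manip.nose_length is the distance from the TCP to the fingertips, in m); z points along the fingers, y is the line along which they close (so a half turn about z gives the same grasp; the last joint's range is limited). The gripper opens to 85 mm and grips with 20 to 120 N. Pads are 22 mm wide; open, the fingers measure 114 mm over their backs; the gripper's body (76 mm by 85 mm) begins 54 mm behind the grasp point. The pads swing forward as they close: fully open they stand 13 mm farther back than shut.
Start: joints at [-1.38, 0.053, 1.613, -0, 1.476, -0.119], TCP at [0.191, -0.595, 0.245] pointing down, gripper open.
Joint ranges: [-3.01, 3.01], [-1.01, 2.22], [0.06, 2.58], [-1.02, 4.17], [0.09, 2.62], [-3.14, 3.14]. Speed limits (rad/s): [2.57, 2.57, 3.14, 3.14, 3.14, 3.14].

## Interface

Orientations are given as a unit quaternion [w, x, y, z].
In Python, from plant import manip, imaging gives the robot as it stands.
- The arm moves only by the tool play_rows, never from a script. Its argument "commands" is a list of rows, each a list of 6 numbers: the shift along the tool's x, y, z in mm, then the turn, a rotation vector about the tool's x, y, z in degrees. A call has 1 to 5 rows; each row shifts and turns the commanded pose from where the row before left it, along the tool's axes as they then stand; what a row does not reach is not made up. A row lasts 1/12 s, in which the tool goes at most 41.7 mm and 7.16 degrees, less where a joint would pass 70% of its speed; a pose out of reach is approached as far as the arm can. A call is refused whole if a number of a shift passes 41.7 or a number of a turn 7.16, either way. A call with a gripper value outside its range is refused whole. "hand" is the finger opening in mm, from 0 to 85.4, set as the call begins (left out, the last holds). The fingers move at their own pace and stop on an object; the grip force is fixed at half the most. Time passes only in rows, so rows that do not move let the fingers close. It gives the time, the measured TCP pose, the force, the opening and the grip force at its end, in the units of the state.
- manip.state(): the state, without advancing time (a new reading comes with each control period).
- imaging.grab_frame(name): name is "side" or "top"; returns a dict with "image" (420x560x3 uint8, red, green, blue), "fx", "fy", "cx", "cy" (pixels), "R" (3x3) and "t" (3): a world point X has camera coordinates R X + t. Camera axes: x right, y down, z forward; pixel columns grow to the right and rows downward; lengths in m; the calibration is good to about 2 mm. A picture is of the moment at which its call begins. There is no depth.
- manip.job_done(): hands the job in; it is judged then, once.
The state is a dict: "time": time; "joint_pos": joint angles; "joint_vel": joint speeds; "joint_efforts": joint torques, N m; "tool_pos": TCP position; "tool_rot": TCP orientation; "contact_force": force on the tool from outside, world axes, zero at the start; "ft_torque": the same for the moment, N m; "gripper_width": opening from 0.0 (shut) to 1.0 (fully open); "grasp_force": force on a finger pad.
Only numpy, scipy, OpenCV 4.12 (cv2) and the standard library are available. Lean on these libraries where they do the work, as an engineer would, in place of code of your own. Each camera call takes 0.05 s, during which the arm holds its last target. There are 200 camera calls.

## Working session

There is one attempt and no reset: what is moved stays moved. The work goes in short steps, Python scripts to look and compute and a tool call to move; the robot and the scene stay as the last step left them, time stands still between calls to the robot, and variables do not carry over. Pictures are saved under pics/ and viewed, at most 10 in all, crops included, and the job is handed in when it is done.

Besides the shell and the picture viewer there is one more tool, called after "Call:" by a JSON object that holds its "op" and its "data", one argument or row to a line. play_rows: Moves the arm, as the interface text tells. Its arguments: {"type":"object","properties":{"commands":{"type":"array","items":{"type":"array","items":{"type":"number"}}},"hand":{"type":"number"}},"required":["commands"]}

```bash
mkdir -p pics; ls; python3 - <<'E'
from plant import manip, imaging
import cv2, pickle
for n in("side","top"):
    f=imaging.grab_frame(n); pickle.dump(f,open(n+".pkl","wb"))
    cv2.imwrite(f"pics/{n}0.png",cv2.resize(f["image"][:,:,::-1],(800,600),interpolation=cv2.INTER_CUBIC))
    print(n,f["fx"],f["cx"],f["cy"],f["R"],f["t"])
print(manip.state(), manip.nose_length)
E
```

```text
pics
side 529.2826121114999 280.6614455197755 207.56491791515109 [[-0.9147076  -0.40383935 -0.01495971]
 [-0.29668194  0.69620712 -0.65366312]
 [ 0.27438995 -0.59347235 -0.75663778]] [0.51130009 0.17545157 0.8113993 ]
top 428.8701238201227 278.70685854430536 210.57739962323467 [[ 0.0173928  -0.99926684  0.03410667]
 [-0.99257844 -0.02136246 -0.11971506]
 [ 0.12035589 -0.03177137 -0.99222227]] [0.01930906 0.55012128 0.746148  ]
{'time': 0.1, 'joint_pos': array([-1.38000854e+00,  5.33166069e-02,  1.61412777e+00,  9.21292336e-06,
        1.47599677e+00, -1.18997729e-01]), 'joint_vel': array([ 0.00123202, -0.00056   , -0.00140075,  0.00084125,  0.00267506,
       -0.00023379]), 'joint_efforts': array([ 1.10144778e-03, -3.94903135e+01, -3.71362209e+01, -7.81848416e-05,
        3.88984787e-03, -1.91357351e-06]), 'tool_pos': array([ 0.19043794, -0.59472962,  0.24418723]), 'tool_rot': array([-9.23815766e-04,  9.88027727e-01,  1.54273641e-01, -2.85863138e-05]), 'contact_force': array([-0.02710742,  0.00099733,  0.51830189]), 'ft_torque': array([-0.00991229,  0.00402767,  0.07118527]), 'grasp_force': 0.0, 'gripper_width': 0.9997812589454584} 0.014
```

View pics/top0.png

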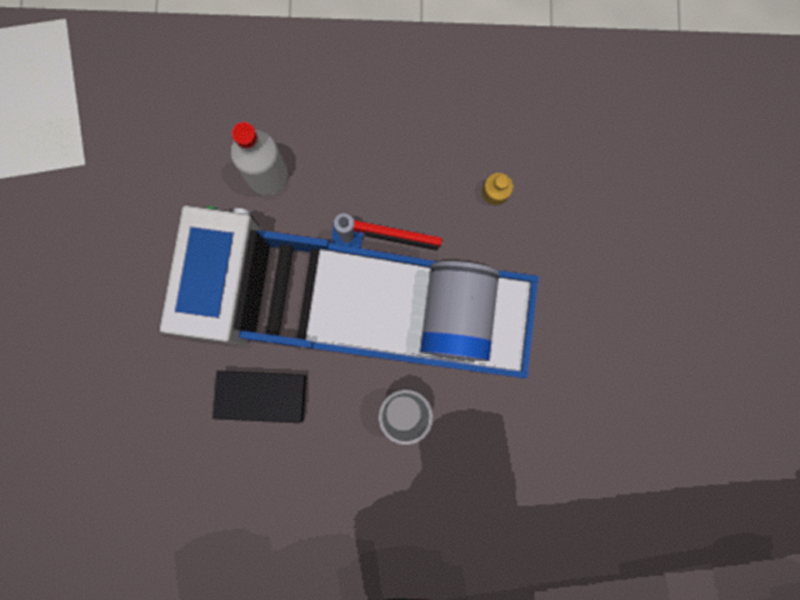

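View pics/side0.png

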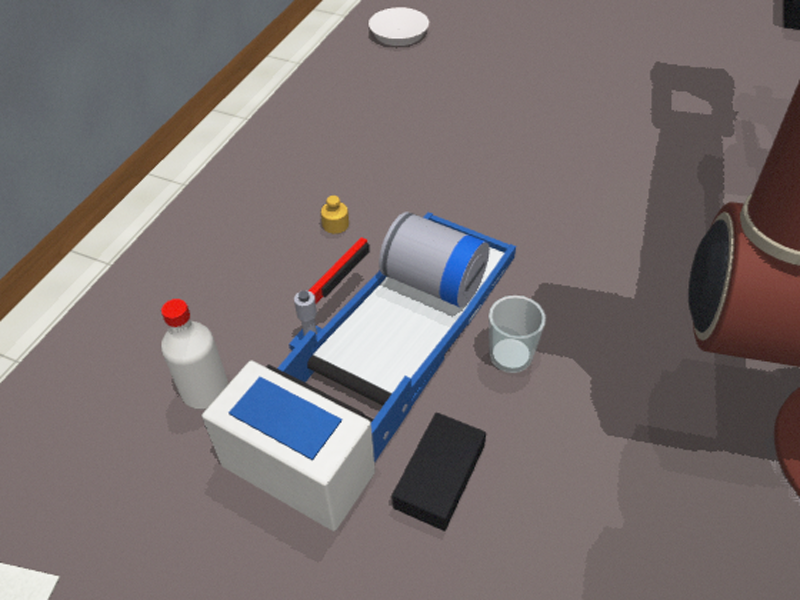

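The top view shows the housing's back corners at (183,206) and (161,332), the lip corners at (537,276) and (526,377), and the keeper tip at about (441,240) with its hinge at (344,222). The jar spans columns 421–498. The side view agrees, with lip corners at (428,214) and (515,247). Next I fit the mill pose.

```bash
cat > h.py <<'E'
import numpy as np, pickle
from scipy.optimize import least_squares
from scipy.spatial.transform import Rotation as Ro
F={n:pickle.load(open(f"{n}.pkl","rb")) for n in("side","top")}
def proj(n,X):
    f=F[n];c=np.atleast_2d(X)@f["R"].T+f["t"]
    return np.c_[f["fx"]*c[:,0]/c[:,2]+f["cx"],f["fy"]*c[:,1]/c[:,2]+f["cy"]]/.7
def ray(n,px,z):
    f=F[n];d=f["R"].T@np.array([(px[0]*.7-f["cx"])/f["fx"],(px[1]*.7-f["cy"])/f["fy"],1]);o=-f["R"].T@f["t"]
    return o+d*(z-o[2])/d[2]
def m2w(p,X):
    X=np.atleast_2d(X)/1000.;c,s=np.cos(p[2]),np.sin(p[2])
    return np.c_[p[0]+c*X[:,0]-s*X[:,1],p[1]+s*X[:,0]+c*X[:,1],X[:,2]]
def w2m(p,W):
    d=np.atleast_2d(W)-[p[0],p[1],0];c,s=np.cos(p[2]),np.sin(p[2])
    return np.c_[c*d[:,0]+s*d[:,1],-s*d[:,0]+c*d[:,1],d[:,2]]*1000
E
python3 - <<'E'
from h import *
C=[("top",(308,-75,105),(183,206)),("top",(308,75,105),(161,332)),("top",(150,-59,31),(318,250)),("top",(150,59,31),(306,343)),
("side",(308,-75,105),(204,411)),("side",(308,75,105),(332,491))]
def r(p): return np.concatenate([(proj(n,m2w(p,X))-u).ravel() for n,X,u in C])
s=least_squares(r,[.5,0,1.6],loss="soft_l1");p=s.x;print(p,np.degrees(p[2]),r(p).round(1))
np.save("p.npy",p)
for u,n in(((537,276),"top"),((526,377),"top"),((428,214),"side"),((515,247),"side")): print("lip",w2m(p,ray(n,u,.022)).round(1))
for z in(.082,.09,.1):print("hinge",z,w2m(p,ray("top",(344,222),z)).round(1),w2m(p,ray("side",(305,298),z)).round(1))
print("tip",w2m(p,ray("top",(441,240),.082)).round(1),w2m(p,ray("side",(366,241),.082)).round(1))
a=np.linspace(0,6.28,90)
for x in(-80,-70,-60,-50,-40,-30):
    o=[]
    for y in(-55,55):
        q=proj("top",m2w(p,np.c_[x+43*np.cos(a),0*a+y,53+43*np.sin(a)]));o+=[q[:,0].min(),q[:,0].max()]
    print(x,np.round(o))
for n,u,z in(("top",(498,189),.02),("top",(405,412),0.0),("top",(268,182),0.01)): print(ray(n,u,z))
E
```

```text
[ 0.5354404  -0.01328255  1.45529413] 83.38221178946314 [-0.1  0.7 -1.5  2.8  3.8  1.5  1.9 -0.1 -2.5  1.  -3.5 -8.8]
lip [[-130.9  -67.6   22. ]]
lip [[-130.6   64.5   22. ]]
lip [[-126.8  -62.1   22. ]]
lip [[-127.8   68.6   22. ]]
hinge 0.082 [[122.9 -88.9  82. ]] [[121.8 -85.6  82. ]]
hinge 0.09 [[122.2 -87.   90. ]] [[127.  -80.9  90. ]]
hinge 0.1 [[121.3 -84.6 100. ]] [[133.5 -74.9 100. ]]
tip [[  4.  -83.4  82. ]] [[  9.3 -73.9  82. ]]
-80 [468. 537. 457. 528.]
-70 [460. 529. 449. 520.]
-60 [452. 521. 441. 512.]
-50 [444. 513. 433. 503.]
-40 [436. 505. 425. 495.]
-30 [429. 497. 417. 487.]
[ 0.70370364 -0.10053242  0.02      ]
[0.4085612  0.01754551 0.        ]
[0.70783907 0.20522446 0.01      ]
```

```bash
cat >> h.py <<'E'
def go(X,ang=None):
    """delta in tool axes (mm, deg) from measured pose to mill point X (TCP), tool down, tool x at mill angle ang deg"""
    from plant import manip
    s=manip.state();p=np.load("p.npy");q=s["tool_rot"];R=Ro.from_quat(np.r_[q[1:],q[0]])
    w=m2w(p,X)[0];d=R.inv().apply(w-s["tool_pos"])*1000
    T=Ro.from_euler("z",p[2]+np.radians(ang or 0))*Ro.from_euler("x",np.pi)
    print("t",round(s["time"],2),"mill",w2m(p,s["tool_pos"])[0].round(1),"F",s["contact_force"].round(1),"goal w",w.round(4),"shift",d.round(1),"turn",np.degrees((R.inv()*T).as_rotvec()).round(1))
E
python3 - <<'E'
from h import *
C=[("top",(308,-75,105),(183,206)),("top",(308,75,105),(161,332)),("top",(150,-59,31),(318,250)),("top",(150,59,31),(306,343)),
("side",(308,-75,105),(204,411)),("top",(-135,-67,22),(537,276)),("top",(-135,67,22),(526,377)),("side",(-135,-67,22),(428,214)),("side",(-135,67,22),(515,247))]
def r(p): return np.concatenate([(proj(n,m2w(p,X))-u).ravel() for n,X,u in C])
s=least_squares(r,[.5,0,1.6],loss="soft_l1");p=s.x;print(p,np.degrees(p[2]),r(p).round(1))
np.save("p.npy",p)
go((-108,0,150))
go((-108,0,60))
E
```

```text
[ 0.53617309 -0.01110908  1.45181792] 83.18303931863635 [-1.6 -0.8 -3.4  1.1  2.3  0.6  0.1 -1.1 -5.1  1.8  1.5  0.6  1.3  2.2
 -0.9 -3.9  0.4 -2.6]
t 0.1 mill [-620.5  274.   244.2] F [-0.   0.   0.5] goal w [ 0.5234 -0.1183  0.15  ] shift [ 462.3 -352.    94.9] turn [ -0.1  -0.1 -65.4]
t 0.1 mill [-620.5  274.   244.2] F [-0.   0.   0.5] goal w [ 0.5234 -0.1183  0.06  ] shift [ 462.3 -351.9  184.9] turn [ -0.1  -0.1 -65.4]
```

Call:
{"op": "play_rows", "data": {
  "commands": [
    [28, -22, 0, 0, 0, -6.5],
    [31, -19, 0, 0, 0, -6.5],
    [33, -15, 0, 0, 0, -6.5],
    [34, -11, 0, 0, 0, -6.5],
    [35, -7, 0, 0, 0, -6.5]
  ],
  "hand": 60
}}

```text
time: 0.52
tool_pos: [0.293, -0.4456, 0.2446]
tool_rot: [-0.0, 0.904, 0.427, 0.0]
contact_force: [0.1, 0.7, 0.2]
gripper_width: 0.703
grasp_force: 0.0
```

Call:
{"op": "play_rows", "data": {
  "commands": [
    [36, -3, 0, 0, 0, -6.5],
    [36, 1, 0, 0, 0, -6.5],
    [36, 5, 0, 0, 0, -6.5],
    [35, 9, 0, 0, 0, -6.5],
    [33, 13, 0, 0, 0, -6.5]
  ]
}}

```text
time: 0.93
tool_pos: [0.396, -0.2977, 0.2449]
tool_rot: [-0.0, 0.749, 0.663, 0.0]
contact_force: [0.5, -0.7, 1.0]
gripper_width: 0.703
grasp_force: 0.0
```

Call:
{"op": "play_rows", "data": {
  "commands": [
    [0, 0, 10, 0, 0, 0],
    [0, 0, 10, 0, 0, 0],
    [0, 0, 10, 0, 0, 0]
  ]
}}

```text
time: 1.18
tool_pos: [0.3951, -0.2996, 0.214]
tool_rot: [-0.0, 0.751, 0.661, -0.0]
contact_force: [-1.4, -0.5, -0.5]
gripper_width: 0.701
grasp_force: 0.0
```

```bash
python3 -c "
from h import *
go((-108,0,65))"
```

```text
t 1.18 mill [-303.2  105.8  214. ] F [-1.4 -0.5 -0.5] goal w [ 0.5234 -0.1183  0.065 ] shift [196.  104.4 149. ] turn [-0.   0.  -0.5]
```

Call:
{"op": "play_rows", "data": {
  "commands": [
    [32, 17, 10, 0, 0, -0.5],
    [32, 17, 10, 0, 0, 0],
    [32, 17, 10, 0, 0, 0],
    [32, 17, 10, 0, 0, 0],
    [32, 17, 10, 0, 0, 0]
  ]
}}

```text
time: 1.6
tool_pos: [0.4986, -0.1509, 0.1634]
tool_rot: [-0.001, 0.749, 0.663, -0.0]
contact_force: [0.4, -0.2, -0.0]
gripper_width: 0.706
grasp_force: 0.0
```

Call:
{"op": "play_rows", "data": {
  "commands": [
    [30, 17, 10, 0, 0, 0],
    [0, 2, 20, 0, 0, 0],
    [0, 0, 15, 0, 0, 0],
    [0, 0, 0, 0, 0, 0]
  ]
}}

```text
time: 1.93
tool_pos: [0.5183, -0.1232, 0.115]
tool_rot: [-0.004, 0.748, 0.664, -0.002]
contact_force: [-0.6, 0.2, -1.2]
gripper_width: 0.702
grasp_force: 0.0
```

```bash
python3 - <<'E'
from h import *
go((-108,0,60))
from plant import imaging
import cv2
for n in("top",):
    f=imaging.grab_frame(n); pickle.dump(f,open(n+".pkl","wb"))
    cv2.imwrite(f"pics/{n}1.png",cv2.resize(f["image"][:,:,::-1],(800,600),interpolation=cv2.INTER_CUBIC))
E
```

```text
t 1.93 mill [-113.4    4.4  115. ] F [-0.6  0.2 -1.2] goal w [ 0.5234 -0.1183  0.06  ] shift [ 5.3  4.9 55. ] turn [-0.5 -0.1 -0. ]
```

View pics/top1.png

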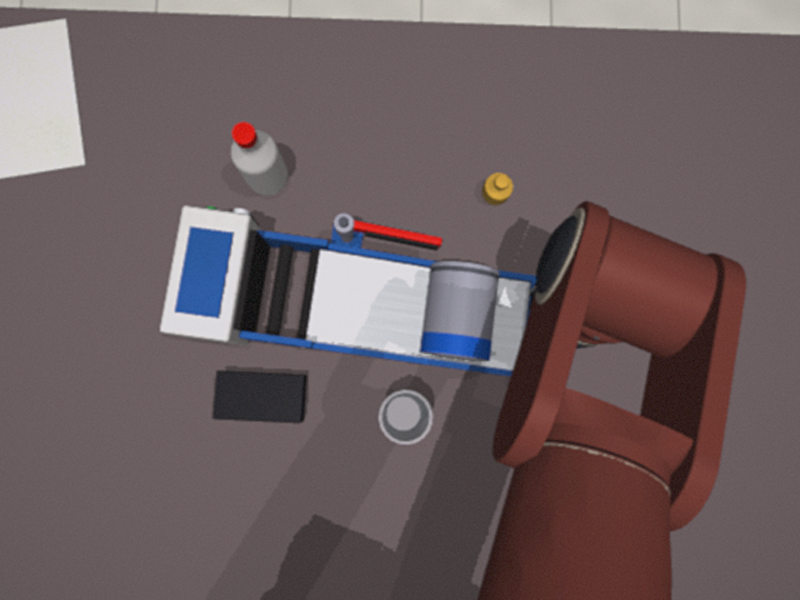

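The arm sits over the landing behind the jar. The jar is unmoved, with its right edge at columns ~498/490, and nothing else has been disturbed. I'll descend behind it.

Call:
{"op": "play_rows", "data": {
  "commands": [
    [0, 5, 15, -0.5, 0, 0],
    [0, 0, 15, 0, 0, 0],
    [0, 0, 15, 0, 0, 0],
    [0, 0, 12, 0, 0, 0],
    [5, 0, 0, 0, 0, 0]
  ]
}}

```text
time: 2.4
tool_pos: [0.5254, -0.1199, 0.0611]
tool_rot: [0.002, 0.748, 0.663, 0.002]
contact_force: [0.8, 0.1, -1.9]
gripper_width: 0.699
grasp_force: 0.0
```

Call:
{"op": "play_rows", "data": {
  "commands": [
    [3, 0, 0, 0, 0, 0],
    [3, 0, 0, 0, 0, 0],
    [3, 0, 0, 0, 0, 0],
    [3, 0, 0, 0, 0, 0],
    [3, 0, 0, 0, 0, 0]
  ]
}}

```text
time: 2.82
tool_pos: [0.5297, -0.1038, 0.0642]
tool_rot: [0.004, 0.747, 0.664, 0.003]
contact_force: [0.3, 0.2, -0.0]
gripper_width: 0.706
grasp_force: 0.0
```

```bash
python3 - <<'E'
from h import *
go((-50,0,58))
from plant import imaging
import cv2
f=imaging.grab_frame("side"); pickle.dump(f,open("side.pkl","wb"))
cv2.imwrite("pics/side1.png",cv2.resize(f["image"][100:310,200:480,::-1],(800,600),interpolation=cv2.INTER_CUBIC))
E
```

```text
t 2.82 mill [-92.8  -4.5  64.2] F [ 0.3  0.2 -0. ] goal w [ 0.5302 -0.0608  0.058 ] shift [42.8 -4.5  6.2] turn [0.6 0.  0.1]
```

View pics/side1.png

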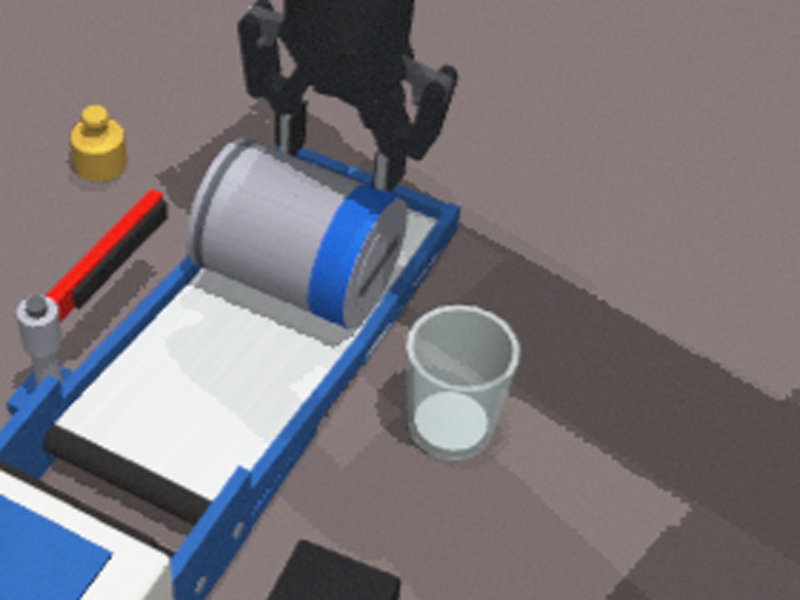

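The fingers are right behind the jar (tips near (288,150) and (385,185) in the crop) and straddle its middle. Now a slow push.

Call:
{"op": "play_rows", "data": {
  "commands": [
    [1, -3, 3, 0.6, 0, 0],
    [2, -1, 3, 0, 0, 0],
    [3, 0, 0, 0, 0, 0],
    [4, 0, 0, 0, 0, 0],
    [4, 0, 0, 0, 0, 0]
  ]
}}

```text
time: 3.28
tool_pos: [0.5268, -0.0894, 0.0573]
tool_rot: [-0.001, 0.748, 0.664, -0.0]
contact_force: [-0.0, 0.4, 0.2]
gripper_width: 0.704
grasp_force: 0.0
```

Call:
{"op": "play_rows", "data": {
  "commands": [
    [4, 0, 0, 0, 0, 0],
    [5, 0, 0, 0, 0, 0],
    [5, 0, 0, 0, 0, 0],
    [5, 0, 0, 0, 0, 0],
    [5, 0, 0, 0, 0, 0]
  ]
}}

```text
time: 3.7
tool_pos: [0.5296, -0.0652, 0.0573]
tool_rot: [-0.001, 0.747, 0.664, -0.001]
contact_force: [0.2, -2.5, 2.0]
gripper_width: 0.702
grasp_force: 1.4
```

```bash
python3 -c "
from h import *
go((-50,0,58))"
```

```text
t 3.7 mill [-54.5   0.1  57.3] F [ 0.2 -2.5  2. ] goal w [ 0.5302 -0.0608  0.058 ] shift [ 4.5  0.1 -0.7] turn [-0.1 -0.   0.1]
```

Call:
{"op": "play_rows", "data": {
  "commands": [
    [5, 0, -0.7, 0, 0, 0],
    [5, 0, -0.7, 0, 0, 0],
    [5, 0, -0.7, 0, 0, 0],
    [5, 0, -0.7, 0, 0, 0],
    [5, 0, -0.7, 0, 0, 0]
  ]
}}

```text
time: 4.12
tool_pos: [0.5345, -0.0442, 0.0639]
tool_rot: [0.004, 0.747, 0.665, -0.002]
contact_force: [-3.0, -13.7, 11.3]
gripper_width: 0.703
grasp_force: 6.9
```

Call:
{"op": "play_rows", "data": {
  "commands": [
    [5, 0, -0.7, 0, 0, 0],
    [5, 0, -0.7, 0, 0, 0],
    [5, 0, -0.7, 0, 0, 0],
    [5, 0, -0.7, 0, 0, 0],
    [5, 0, -0.7, 0, 0, 0]
  ]
}}

```text
time: 4.53
tool_pos: [0.5387, -0.0224, 0.07]
tool_rot: [0.007, 0.747, 0.665, -0.004]
contact_force: [-10.2, -28.1, 28.2]
gripper_width: 0.699
grasp_force: 16.6
```

```bash
python3 - <<'E'
from h import *
go((60,0,72))
from plant import imaging
import cv2
f=imaging.grab_frame("side"); pickle.dump(f,open("side.pkl","wb"))
cv2.imwrite("pics/side2.png",cv2.resize(f["image"][100:310,180:460,::-1],(800,600),interpolation=cv2.INTER_CUBIC))
E
```

```text
t 4.53 mill [-10.9  -3.9  70. ] F [-10.2 -28.1  28.2] goal w [0.5433 0.0485 0.072 ] shift [70.9 -3.6 -3.1] turn [0.3 0.9 0.2]
```

View pics/side2.png

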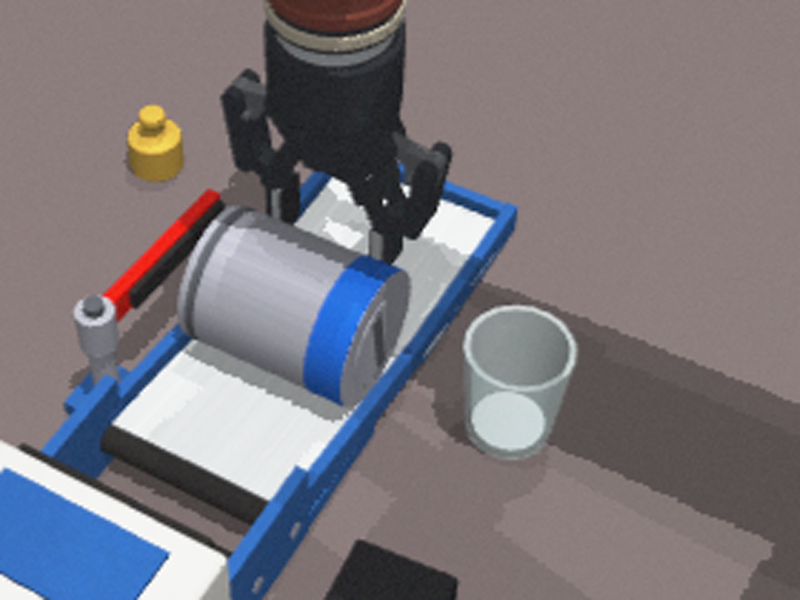

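The push is jamming. The fingers stick to the jar's rising back (28 N both along and up), and the jar has stayed straight. The cure is to let it follow back a little and tilt the fingertips under its equator, about 30° with tips uphill, so it can roll freely.

Call:
{"op": "play_rows", "data": {
  "commands": [
    [-1.5, 0, 0, 0, 0, 0],
    [-2, 0, 0, 0, 0, 0],
    [-2.5, 0, 0, 0, 0, 0],
    [-3, 0, 1, 0, 1, 0],
    [-3.2, 0, 3, 0, 3, 0]
  ]
}}

```text
time: 5.0
tool_pos: [0.5354, -0.0279, 0.0616]
tool_rot: [-0.023, 0.746, 0.664, 0.027]
contact_force: [0.9, -2.1, 1.0]
gripper_width: 0.7
grasp_force: 0.9
```

```bash
python3 -c "
from h import *
go((-20,0,60))"
```

```text
t 5.0 mill [-16.8  -1.2  61.6] F [ 0.9 -2.1  1. ] goal w [ 0.5338 -0.031   0.06  ] shift [-3.3 -1.2  1.4] turn [ 0.1 -4.1  0.2]
```

Call:
{"op": "play_rows", "data": {
  "commands": [
    [-3.2, -0.5, 3, 0, 3, 0],
    [-3.2, -0.5, 2.8, 0, 3, 0],
    [-3.2, 0, 2.7, 0, 3, 0],
    [-3.2, 0, 2.5, 0, 3, 0],
    [-3.2, 0, 2.3, 0, 3, 0]
  ]
}}

```text
time: 5.42
tool_pos: [0.5309, -0.0411, 0.0438]
tool_rot: [-0.112, 0.737, 0.655, 0.124]
contact_force: [-0.4, 0.0, -0.6]
gripper_width: 0.698
grasp_force: 0.3
```

Call:
{"op": "play_rows", "data": {
  "commands": [
    [-3.1, 0, 2.2, 0, 3, 0],
    [-3.1, 0, 2.1, 0, 3, 0],
    [-3.1, 0, 2, 0, 3, 0],
    [-3, 0, 1.9, 0, 3, 0],
    [0, 0, 0, 0, 1, 0]
  ]
}}

```text
time: 5.83
tool_pos: [0.5294, -0.0498, 0.0302]
tool_rot: [-0.185, 0.719, 0.637, 0.206]
contact_force: [0.0, -0.2, -0.9]
gripper_width: 0.703
grasp_force: 0.5
```

```bash
python3 - <<'E'
from h import *
go((-20,0,60))
from plant import imaging
import cv2
f=imaging.grab_frame("side"); pickle.dump(f,open("side.pkl","wb"))
cv2.imwrite("pics/side3.png",cv2.resize(f["image"][100:310,180:460,::-1],(800,600),interpolation=cv2.INTER_CUBIC))
E
```

```text
t 5.83 mill [-39.2   2.2  30.2] F [ 0.  -0.2 -0.9] goal w [ 0.5338 -0.031   0.06  ] shift [ 32.1   2.  -15.1] turn [ -0.2 -32.1  -0.1]
```

View pics/side3.png

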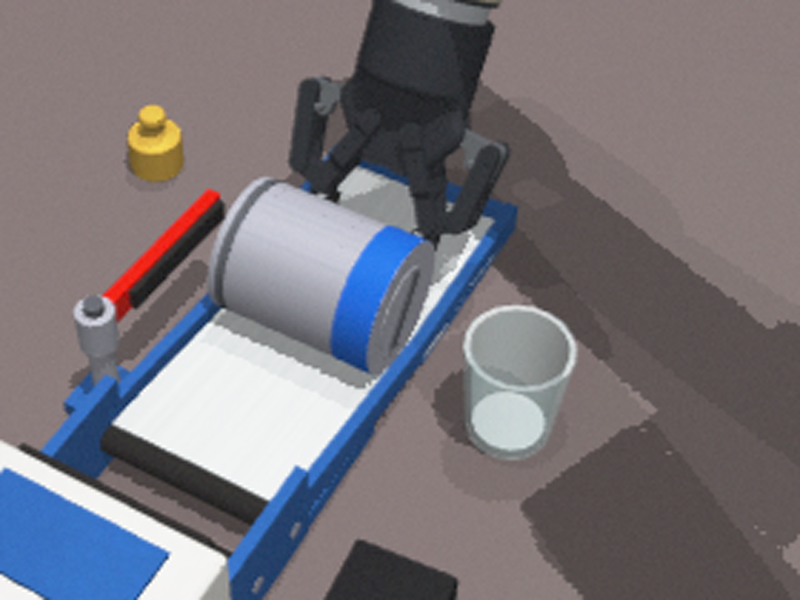

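The fingers are now tilted under the jar's rear, and the jar has followed back in contact (its near end is around (400,300)). I'll push up along the slope.

Call:
{"op": "play_rows", "data": {
  "commands": [
    [3.6, 1, 0, 0, 0, 0],
    [3.6, 1, 0, 0, 0, 0],
    [3.7, 0, 1.6, 0, 0, 0],
    [3.7, 0, 1.6, 0, 0, 0],
    [3.7, 0, 1.6, 0, 0, 0]
  ]
}}

```text
time: 6.3
tool_pos: [0.5354, -0.0314, 0.0385]
tool_rot: [-0.183, 0.719, 0.639, 0.206]
contact_force: [-0.5, -3.3, 0.5]
gripper_width: 0.704
grasp_force: 1.4
```

Call:
{"op": "play_rows", "data": {
  "commands": [
    [4.6, 0, 2.1, 0, 0, 0],
    [4.6, 0, 2.1, 0, 0, 0],
    [4.6, 0, 2.1, 0, 0, 0],
    [4.6, 0, 2.1, 0, 0, 0],
    [4.6, 0, 2.1, 0, 0, 0]
  ]
}}

```text
time: 6.72
tool_pos: [0.5374, -0.0063, 0.0409]
tool_rot: [-0.184, 0.719, 0.638, 0.205]
contact_force: [0.1, -2.4, 0.4]
gripper_width: 0.704
grasp_force: 1.4
```

```bash
python3 -c "
from h import *
go((30,0,42))"
```

```text
t 6.72 mill [ 4.9 -0.7 40.9] F [ 0.1 -2.4  0.4] goal w [0.5397 0.0187 0.042 ] shift [21.9 -0.6 12.3] turn [ -0.1 -32.    0. ]
```

Only about 2.4 N now, so it rolls freely.

Call:
{"op": "play_rows", "data": {
  "commands": [
    [4.6, 0, 2.1, 0, 0, 0],
    [4.6, 0, 2.1, 0, 0, 0],
    [4.6, 0, 2.1, 0, 0, 0],
    [4.6, 0, 2.1, 0, 0, 0],
    [4.6, 0, 2.1, 0, 0, 0]
  ]
}}

```text
time: 7.13
tool_pos: [0.5405, 0.0185, 0.0442]
tool_rot: [-0.184, 0.719, 0.638, 0.205]
contact_force: [0.0, -3.0, 0.5]
gripper_width: 0.706
grasp_force: 1.4
```

Call:
{"op": "play_rows", "data": {
  "commands": [
    [4.6, 0, 2.1, 0, 0, 0],
    [4.6, 0, 2.1, 0, 0, 0],
    [4.6, 0, 2.1, 0, 0, 0],
    [4.6, 0, 2.1, 0, 0, 0],
    [4.6, 0, 2.1, 0, 0, 0]
  ]
}}

```text
time: 7.55
tool_pos: [0.5434, 0.0434, 0.0475]
tool_rot: [-0.184, 0.719, 0.638, 0.205]
contact_force: [-0.5, -2.6, 0.1]
gripper_width: 0.703
grasp_force: 1.3
```

```bash
python3 - <<'E'
from h import *
go((105,0,53))
from plant import imaging
import cv2
f=imaging.grab_frame("side"); pickle.dump(f,open("side.pkl","wb"))
cv2.imwrite("pics/side4.png",cv2.resize(f["image"][130:340,130:410,::-1],(800,600),interpolation=cv2.INTER_CUBIC))
E
```

```text
t 7.55 mill [54.9 -0.7 47.5] F [-0.5 -2.6  0.1] goal w [0.5486 0.0931 0.053 ] shift [45.4 -0.7 21.9] turn [ -0.1 -32.    0. ]
```

View pics/side4.png

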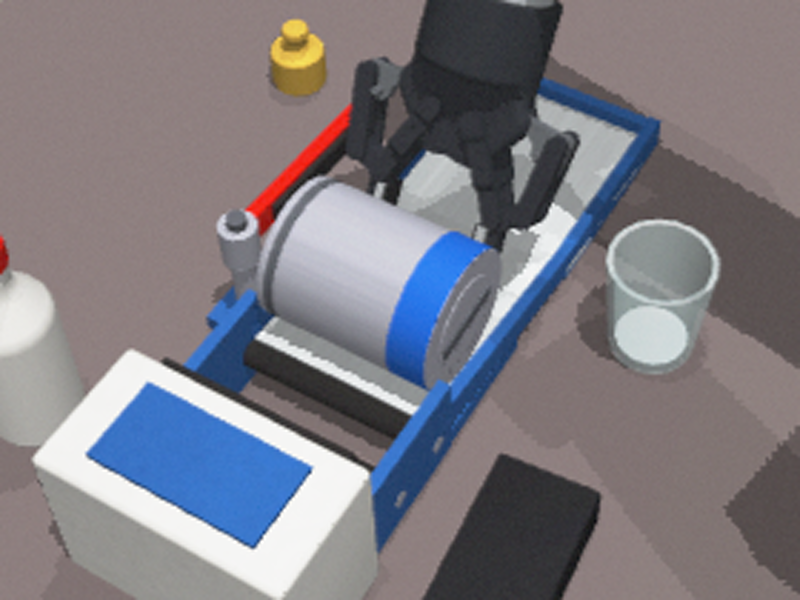

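Call:
{"op": "play_rows", "data": {
  "commands": [
    [4.6, 0, 2.1, 0, 0, 0],
    [4.6, 0, 2.1, 0, 0, 0],
    [4.6, 0, 2.1, 0, 0, 0],
    [4.6, 0, 2.1, 0, 0, 0],
    [4.6, 0, 2.1, 0, 0, 0]
  ]
}}

```text
time: 8.02
tool_pos: [0.5463, 0.0682, 0.0508]
tool_rot: [-0.184, 0.719, 0.638, 0.205]
contact_force: [-0.4, -3.5, 0.7]
gripper_width: 0.704
grasp_force: 1.3
```

Call:
{"op": "play_rows", "data": {
  "commands": [
    [3.7, 0, 1.7, 0, 0, 0],
    [3, 0, 1.4, 0, 0, 0],
    [2.8, 0, 1.3, 0, 0, 0],
    [2.8, 0, 1.3, 0, 0, 0],
    [2.8, 0, 1.3, 0, 0, 0]
  ]
}}

```text
time: 8.43
tool_pos: [0.5483, 0.0844, 0.0528]
tool_rot: [-0.184, 0.719, 0.638, 0.205]
contact_force: [-0.7, -2.9, 0.3]
gripper_width: 0.704
grasp_force: 1.2
```

Call:
{"op": "play_rows", "data": {
  "commands": [
    [2.8, 0, 1.3, 0, 0, 0],
    [2.8, 0, 1.3, 0, 0, 0],
    [2.8, 0, 1.3, 0, 0, 0],
    [2.8, 0, 1.3, 0, 0, 0],
    [2.8, 0, 1.3, 0, 0, 0]
  ]
}}

```text
time: 8.85
tool_pos: [0.55, 0.1, 0.0547]
tool_rot: [-0.184, 0.719, 0.638, 0.206]
contact_force: [-0.3, 0.5, -0.1]
gripper_width: 0.702
grasp_force: 0.0
```

```bash
python3 - <<'E'
from h import *
go((105,0,53))
from plant import imaging
import cv2
f=imaging.grab_frame("side"); pickle.dump(f,open("side.pkl","wb"))
cv2.imwrite("pics/side5.png",cv2.resize(f["image"][130:340,130:410,::-1],(800,600),interpolation=cv2.INTER_CUBIC))
E
```

```text
t 8.85 mill [111.9  -0.5  54.7] F [-0.3  0.5 -0.1] goal w [0.5486 0.0931 0.053 ] shift [-6.8 -0.5 -2.3] turn [ -0.1 -32.    0. ]
```

View pics/side5.png

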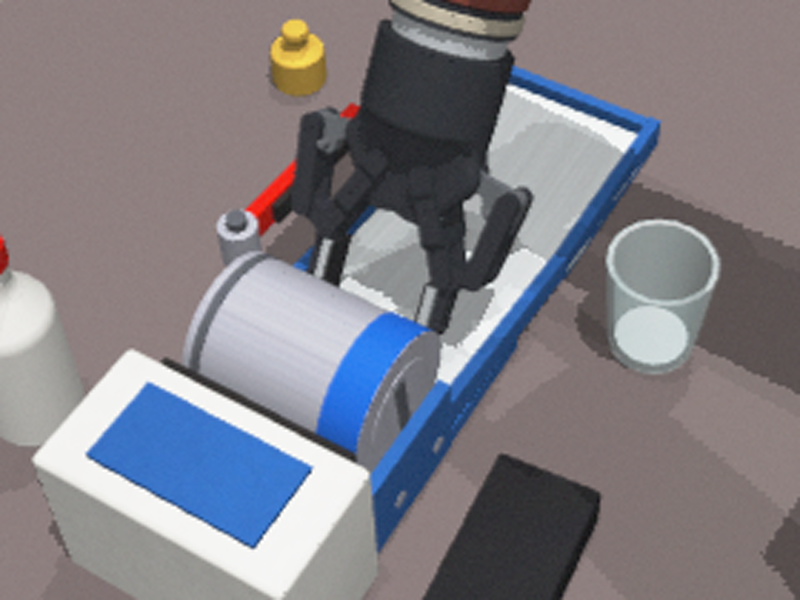

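The jar sits in the rollers against the black back stop, with its near end around (400,400) behind the cheek, and contact force is zero. I'll retreat, upright the tool and close the fingers.

Call:
{"op": "play_rows", "data": {
  "commands": [
    [-8, 0, -10, 0, 0, 0],
    [-8, 0, -30, 0, 0, 0],
    [0, 0, -35, 0, 0, 0],
    [0, 0, -35, 0, 0, 0],
    [0, 0, 0, 0, -6.4, 0]
  ],
  "hand": 60
}}

```text
time: 9.32
tool_pos: [0.5445, 0.0213, 0.1443]
tool_rot: [-0.143, 0.732, 0.645, 0.166]
contact_force: [1.0, -0.1, 0.2]
gripper_width: 0.701
grasp_force: 0.0
```

Call:
{"op": "play_rows", "data": {
  "commands": [
    [0, 0, 0, 0, -6.4, 0],
    [0, 0, 0, 0, -6.4, 0],
    [0, 0, 0, 0, -6.4, 0],
    [0, 0, 0, 0, -6.4, 0],
    [0, 0, 0, 0, 0, 0]
  ],
  "hand": 0
}}

```text
time: 9.73
tool_pos: [0.5423, 0.0295, 0.1407]
tool_rot: [0.001, 0.746, 0.665, -0.001]
contact_force: [-0.9, 0.6, 0.6]
gripper_width: 0.004
grasp_force: 0.0
```

```bash
python3 - <<'E'
from h import *
go((41,-120,70))
for k in range(20,111,10):
    a=np.radians(20-k);u=np.array([-np.cos(a),-np.sin(a)]);n=np.array([np.sin(a),-np.cos(a)])
    print(k,(np.array([121,-85])+80*u+(7+11*abs(n[0])+14.5*abs(n[1]))*n).round(1))
E
```

```text
t 9.73 mill [ 41.1  -1.2 140.7] F [-0.9  0.6  0.6] goal w [0.6602 0.0154 0.07  ] shift [ -0.4 118.8  70.7] turn [-0.   0.1  0.3]
20 [  41.  -106.5]
30 [ 38.2 -93.9]
40 [ 37.5 -80.6]
50 [ 39.2 -66.7]
60 [ 43.5 -52.9]
70 [ 50.6 -39.6]
80 [ 60.4 -27.6]
90 [ 72.7 -17.5]
100 [87.1 -9.7]
110 [103.  -5.]
```

Call:
{"op": "play_rows", "data": {
  "commands": [
    [0, 32, 0, 0, 0, 0],
    [0, 32, 0, 0, 0, 0],
    [0, 32, 0, 0, 0, 0],
    [0, 30, 0, 0, 0, 0],
    [0, 0, 20, 0, 0, 0]
  ]
}}

```text
time: 10.15
tool_pos: [0.674, 0.0106, 0.1244]
tool_rot: [0.003, 0.748, 0.664, 0.004]
contact_force: [-0.1, -0.3, 1.1]
gripper_width: -0.002
grasp_force: 0.0
```

Call:
{"op": "play_rows", "data": {
  "commands": [
    [0, 0, 20, 0, 0, 0],
    [0, 0, 15, 0, 0, 0],
    [0, 0, 15, 0, 0, 0],
    [0, 0, 0, 0, 0, 0]
  ]
}}

```text
time: 10.48
tool_pos: [0.6637, 0.0127, 0.0646]
tool_rot: [-0.004, 0.748, 0.664, -0.003]
contact_force: [-1.4, 0.1, -2.2]
gripper_width: 0.001
grasp_force: 0.0
```

```bash
python3 - <<'E'
from h import *
go((41,-106,70))
from plant import imaging
import cv2
f=imaging.grab_frame("side"); pickle.dump(f,open("side.pkl","wb"))
cv2.imwrite("pics/side6.png",cv2.resize(f["image"][100:310,130:410,::-1],(800,600),interpolation=cv2.INTER_CUBIC))
E
```

```text
t 10.48 mill [  38.7 -123.8   64.6] F [-1.4  0.1 -2.2] goal w [0.6463 0.017  0.07  ] shift [  2.3 -17.8  -5.2] turn [-0.5 -0.   0. ]
```

View pics/side6.png

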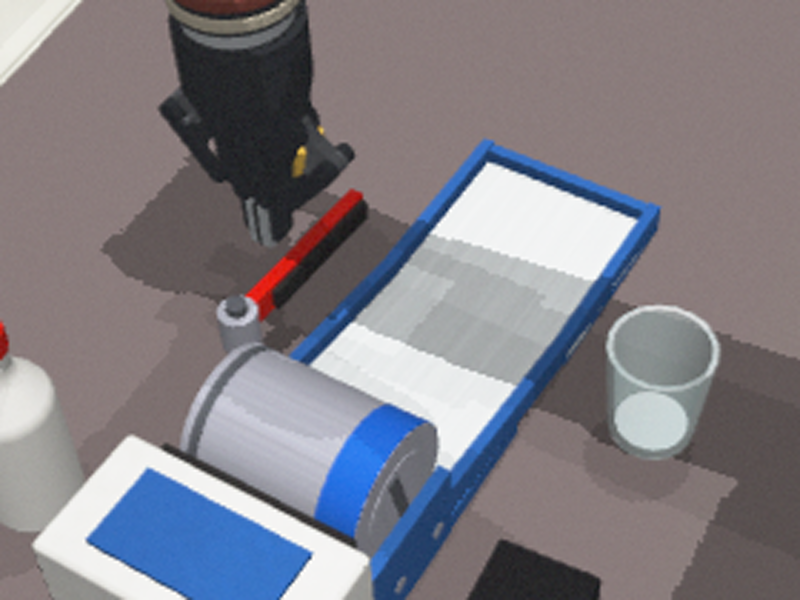

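The jar stays seated when let go, and the closed fingers at about (265,225) are on the red side of the bar. Now the sweep.

Call:
{"op": "play_rows", "data": {
  "commands": [
    [0, -6, -4, 0, 0, 0],
    [1, -5, 0, 0, 0, 0],
    [0, -5, 0, 0, 0, 0],
    [0, -5, 0, 0, 0, 0],
    [-1, -6, 0, 0, 0, 0]
  ]
}}

```text
time: 10.95
tool_pos: [0.64, 0.0167, 0.0745]
tool_rot: [0.0, 0.747, 0.664, 0.0]
contact_force: [1.9, 0.3, 0.4]
gripper_width: -0.002
grasp_force: 0.6
```

Call:
{"op": "play_rows", "data": {
  "commands": [
    [-0.5, -6, 0, 0, 0, 0],
    [0, -6, 0, 0, 0, 0],
    [0, -6, 0, 0, 0, 0],
    [0.5, -6, 0, 0, 0, 0],
    [0.7, -6, 0, 0, 0, 0]
  ]
}}

```text
time: 11.37
tool_pos: [0.6097, 0.0206, 0.0734]
tool_rot: [-0.001, 0.748, 0.664, -0.001]
contact_force: [0.7, 0.2, 0.3]
gripper_width: -0.0
grasp_force: 0.4
```

```bash
python3 -c "
from h import *
go((39,-67,70))"
```

```text
t 11.37 mill [ 40.2 -69.2  73.4] F [0.7 0.2 0.3] goal w [0.6073 0.0197 0.07  ] shift [-1.2 -2.2  3.4] turn [-0.1  0.   0.1]
```

Call:
{"op": "play_rows", "data": {
  "commands": [
    [1.5, -7, 1, 0, 0, 0],
    [2, -7, 1, 0, 0, 0],
    [3.3, -6.5, 0, 0, 0, 0],
    [3.7, -6.5, 0, 0, 0, 0],
    [4.5, -6, 0, 0, 0, 0]
  ]
}}

```text
time: 11.78
tool_pos: [0.5785, 0.0398, 0.0712]
tool_rot: [-0.001, 0.748, 0.664, -0.001]
contact_force: [1.0, -0.2, -0.0]
gripper_width: -0.0
grasp_force: 0.4
```

Call:
{"op": "play_rows", "data": {
  "commands": [
    [5, -5.5, 0, 0, 0, 0],
    [5, -4.5, 0, 0, 0, 0],
    [5, -4, 0, 0, 0, 0],
    [5, -3.7, 0, 0, 0, 0],
    [5, -3.2, 0, 0, 0, 0]
  ]
}}

```text
time: 12.2
tool_pos: [0.5612, 0.0672, 0.0715]
tool_rot: [-0.001, 0.747, 0.664, -0.001]
contact_force: [1.2, -0.5, 0.1]
gripper_width: -0.002
grasp_force: 0.4
```

```bash
python3 -c "
from h import *
go((103,-5,70))"
```

```text
t 12.2 mill [ 80.7 -15.5  71.5] F [ 1.2 -0.5  0.1] goal w [0.5534 0.0906 0.07  ] shift [ 22.3 -10.5   1.5] turn [-0.1  0.   0.1]
```

Call:
{"op": "play_rows", "data": {
  "commands": [
    [4, -2.5, 0, 0, 0, 0],
    [4, -2, 0, 0, 0, 0],
    [4, -2, 0, 0, 0, 0],
    [4, -1.5, 0, 0, 0, 0],
    [3, -1, 0, 0, 0, 0]
  ]
}}

```text
time: 12.62
tool_pos: [0.5546, 0.087, 0.0714]
tool_rot: [-0.001, 0.747, 0.664, -0.001]
contact_force: [0.9, -1.1, -0.3]
gripper_width: -0.001
grasp_force: 0.3
```

Call:
{"op": "play_rows", "data": {
  "commands": [
    [2, -1, 0, 0, 0, 0],
    [1, 0, 0, 0, 0, 0],
    [1, 0, 0, 0, 0, 0]
  ]
}}

```text
time: 12.87
tool_pos: [0.554, 0.0907, 0.0714]
tool_rot: [-0.001, 0.747, 0.664, -0.001]
contact_force: [-0.6, -1.3, -0.4]
gripper_width: 0.004
grasp_force: 0.3
```

```bash
python3 -c "
from h import *
go((103,-5,70))"
```

```text
t 12.87 mill [103.2  -5.6  71.4] F [-0.6 -1.3 -0.4] goal w [0.5534 0.0906 0.07  ] shift [-0.2 -0.6  1.4] turn [-0.1  0.   0.1]
```

Next, gentle pushes of 1 mm per row until the end stop shows as force.

Call:
{"op": "play_rows", "data": {
  "commands": [
    [1, 0, 0, 0, 0, 0],
    [1, 0, 0, 0, 0, 0],
    [1, 0, 0, 0, 0, 0]
  ]
}}

```text
time: 13.12
tool_pos: [0.5543, 0.0923, 0.0714]
tool_rot: [0.0, 0.747, 0.664, -0.002]
contact_force: [-2.5, -9.2, 1.8]
gripper_width: -0.006
grasp_force: 4.5
```

Call:
{"op": "play_rows", "data": {
  "commands": [
    [1, 0, 0, 0, 0, 0],
    [1, 0, 0, 0, 0, 0]
  ]
}}

```text
time: 13.28
tool_pos: [0.5543, 0.0924, 0.0714]
tool_rot: [0.001, 0.747, 0.665, -0.004]
contact_force: [-4.0, -15.7, 3.6]
gripper_width: 0.004
grasp_force: 8.0
```

It has hit the end stop: force rises with no further motion. I'll back away and check.

Call:
{"op": "play_rows", "data": {
  "commands": [
    [-4, 0, 0, 0, 0, 0],
    [-10, 0, 0, 0, 0, 0],
    [-25, 0, 0, 0, 0, 0],
    [-20, 0, -30, 0, 0, 0],
    [0, 0, -40, 0, 0, 0]
  ]
}}

```text
time: 13.7
tool_pos: [0.5444, 0.0345, 0.1374]
tool_rot: [-0.004, 0.748, 0.663, -0.004]
contact_force: [0.6, 0.6, -0.8]
gripper_width: 0.001
grasp_force: 0.0
```

Call:
{"op": "play_rows", "data": {
  "commands": [
    [-30, 0, -25, 0, 0, 0],
    [-40, 0, 0, 0, 0, 0],
    [-40, 0, 0, 0, 0, 0],
    [-40, 0, 0, 0, 0, 0],
    [-40, 0, 0, 0, 0, 0]
  ]
}}

```text
time: 14.12
tool_pos: [0.5254, -0.1535, 0.1671]
tool_rot: [-0.0, 0.747, 0.664, 0.0]
contact_force: [0.5, 0.1, -0.4]
gripper_width: -0.002
grasp_force: 0.0
```

Call:
{"op": "play_rows", "data": {
  "commands": [
    [0, 0, 0, 0, 0, 0],
    [0, 0, 0, 0, 0, 0]
  ]
}}

```text
time: 14.28
tool_pos: [0.5254, -0.1536, 0.1666]
tool_rot: [-0.001, 0.749, 0.663, -0.0]
contact_force: [-0.1, 0.1, -0.3]
gripper_width: 0.001
grasp_force: 0.0
```

```bash
python3 - <<'E'
from plant import imaging
import cv2, numpy as np
a=imaging.grab_frame("top")["image"][130:310,100:400,::-1];b=imaging.grab_frame("side")["image"][100:370,110:410,::-1]
cv2.imwrite("pics/end.png",np.hstack([cv2.resize(a,(400,240)),np.zeros((240,0,3),np.uint8)]) if 0 else np.hstack([cv2.resize(a,(400,240),interpolation=3).copy() if 0 else cv2.copyMakeBorder(cv2.resize(a,(420,252),interpolation=cv2.INTER_CUBIC),0,90,0,0,cv2.BORDER_CONSTANT),cv2.resize(b,(380,342),interpolation=cv2.INTER_CUBIC)]))
E
```

```text
(no output)
```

View pics/end.png

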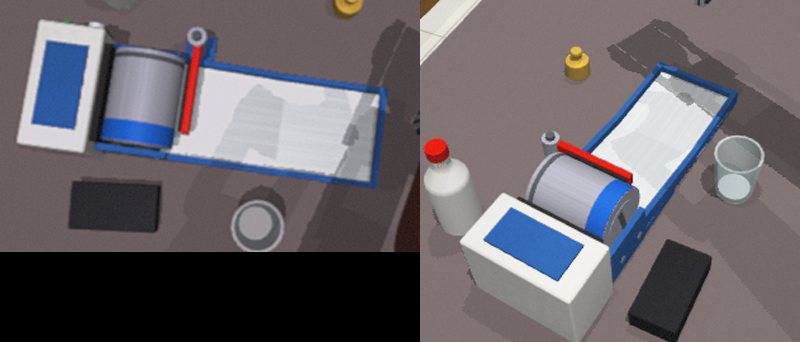

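The jar is in the rollers and the red bar stands straight across behind it, from (195,45) to (185,132) in the top view. The bottle, beaker, weight and case are where they were.

```bash
python3 -c "
from plant import manip
print(manip.job_done())"
```

```text
the job is handed in; nothing more can be done
None
```

The jar is seated between the rollers at the back stop, the keeper bar is shut against its end stop behind it, and the job is handed in at about 14 s; the first push jammed at about 28 N, so I let the jar roll back some 30 mm against the fingers before pushing it up with them tilted.

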